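# Find the full tip dispenser by its weight and hang it on the console

## Task

Three look-alike tip dispenser cases stand on the counter, and only one is full: lift them to feel which is the heavy one. Hang the full case on the console's screw, passing its keyhole over the screw head and sliding it gently down until it stops, fully home in the narrow slot. Leave the two light cases standing upright where they were (set back any that you lifted), and don't disturb the jar, dish or goggles.

Things in the scene. Friction and masses are not known exactly. Their poses are not given: they have to be found in the camera images.
- console: White console with grey and blue front, 250 mm wide (y), 150 deep (x -75 to 75), 180 high (a thin handpiece lies on top, to z = 207, behind the front edge), fixed. Origin under its centre, z up, x out of the front face, which looks away from the robot. The hanging screw stands out of the middle of that face.
- screw (a point): Middle of the bare shank of the steel hanging screw in the console's front face, 4.5 mm out from the face, 137 mm above the counter. Shank 8 mm in diameter and 9 mm long, along the console's x; then a round head 20 mm in diameter and 5 mm thick. Rigid.
- case_1: One of three look-alike sealed grey plastic cases, 64 mm wide (y), 50 deep (x -25 to 25), 150 tall, loose, upright. Origin under its centre; z up, x from keyhole plate to front. Box up to z = 70; top grip block 40 x 40 mm (x, y -20 to 20), z 122 to 150: pinch it across y from above.
- case_1_hole (a point): Centre of the keyhole's entry hole, at (-22.5, 0, 85) mm in the case frame. The keyhole goes along x through the 5 mm back plate (x -25 to -20): hole 30 mm wide, z 70 to 100, its upper corners funnelling up into a 12 mm wide slot closed at z = 111. With this point at screw and the case's axes along the console's, the screw head is through.
- case_1_seat (a point): Point that comes to screw when the case hangs fully home in its narrow slot: (-22.5, 0, 107) mm in the case frame, 22 mm above the entry hole's centre.
- case_2: Same as case_1 in size, shape and axes. One of the three cases, any of them, is full: 0.6 to 0.8 kg in all; the other two are nearly empty: 0.17 to 0.23 kg. It does not show; the contents (steel tips, a rigid stack at the case's axis) can shift by up to 10 mm.
- case_2_hole (a point): The same point of case_2.
- case_2_seat (a point): The same point of case_2.
- case_3: Same as case_1 in size, shape and axes; full or nearly empty as told under case_2.
- case_3_hole (a point): The same point of case_3.
- case_3_seat (a point): The same point of case_3.
- jar: Bystander: amber jar, 66 mm in diameter, 85 mm high, origin under its centre.
- dish: Bystander: steel bowl, 120 mm across, 35 mm high, origin under its centre.
- goggles: Bystander: black protective goggles, 146 mm wide (y), about 70 mm deep, 47 mm high, origin under the middle of the lenses.

How it is judged:
By the outcome, as a careful person would: the job done as asked, in the order asked, and still so for the second after the job is handed in, with the robot touching nothing.
It also fails if it takes over 72 s, if anything falls off the work surface, if the arm or the gripper's body presses on something with over 40 N, if the wrist force passes 120 N, or if a joint passes its speed limit or range.

## Robot

A 7-joint arm with a two-finger parallel gripper is mounted at the origin on the work surface. World frame = base frame: x ahead of the robot, y to its left, z up, the work surface at z = 0. Lengths are in m, angles in rad, forces in N, time in s.
With the tool pointing down it reaches from about 0.4 to 0.85 m from the base axis. Payload 10.4 kg.
Tool frame: the origin (TCP) lies between the finger pads; the fingertips stand 25 mm ahead of it and the grasp point (between the pads) lies 6 mm ahead of it; x points along the fingers, y is the direction in which the jaws open and shut, and the axes are right-handed (so a half turn about x gives the same grasp; the last joint's range is limited). The gripper opens to 87 mm and grips with 3 to 60 N. Pads are 19 mm wide; open, the fingers measure 117 mm over their backs; the gripper's body (75 mm by 190 mm) begins 51 mm behind the grasp point.
Start: joints at [-1.137, 0.332, -0.065, 1.46, 0.022, 1.35, -0.088], TCP at [0.276, 0.561, 0.248] pointing down, gripper open.
Joint ranges: [-2.6, 2.6], [-0.5, 2.12], [-1.47, 1.34], [0.16, 2.42], [-1.27, 4.41], [0.06, 2.06], [-2.6, 2.6]. Speed limits (rad/s): [2.22, 2.22, 2.79, 2.79, 3.14, 3.14, 3.14].

## Interface

Orientations are given as a unit quaternion [x, y, z, w].
In Python, from bench import r gives the robot as it stands.
- The arm moves only by the shell command python3 -m pendant 'ROWS' [FORCE]. ROWS is JSON, a list of rows, each an object with "translation": the shift along the world's x, y, z in cm, a list of three; "angular": the turn, a rotation vector about the world's x, y, z in degrees, a list of three; "hand": the opening, from -1 (shut) to 1 (fully open). In form: [{"translation": [dx, dy, dz], "angular": [wx, wy, wz], "hand": hand}, ...]. A call has 1 to 20 rows; each row shifts and turns the commanded pose from where the row before left it; what a row does not reach is not made up. A row lasts 1/10 s, in which the tool goes at most 50 mm and 8.59 degrees, less where a joint would pass 70% of its speed; a pose out of reach is approached as far as the arm can. A call is refused whole if a number of a shift passes 5 or a number of a turn 8.59, either way. A call with a gripper value outside its range is refused whole. The fingers move at their own pace and stop on an object; FORCE is the grip in N (left out, the last holds). Time passes only in rows, so rows that do not move let the fingers close. It gives the time, the measured TCP pose, the force and the opening at its end, in the units of the state.
- r.read_state(): the state, without advancing time (a new reading comes with each control period).
- r.camera(name): name is "side" or "top" or "wrist"; returns the picture (420x560x3 uint8, red, green, blue); there is no depth.
- r.camera_info(name): a dict with "fx", "fy", "cx", "cy" (pixels), "rvec" (rotation vector, rad) and "tvec" (3), from world to camera coordinates, as OpenCV has them; the wrist camera has in their place "mount" (4x4, takes a point from camera to tool coordinates, whose origin is the TCP and whose axes are the tool frame's). Camera axes: x right, y down, z forward; pixel columns grow to the right and rows downward; lengths in m; the calibration is good to about 2 mm. The wrist camera is an equidistant fisheye: a pixel r from the principal point sees the ray r / f radians off the axis. A picture is of the moment at which its call begins: read the wrist's pose just before it. camera_info takes no time and is no camera call.
- r.close_job(): hands the job in, once; it reports no verdict.
Trained networks look in the newest picture that a camera, given by its name, has taken for a name from the list of things; names that differ only in an ending like _2 or _b are one class to them, and where a whole thing is asked for, a point or a joint stands for the part that bears it (a point fixed in the world has none). Each returns a list of dicts, best first, with "confidence" (0 to 1); they miss things now and then, are a little off and sometimes report something else, mostly with a low value. They report only what shows in the picture. A call takes as long as a camera call.
- r.find_in(camera, name): "point" ([row, column] in pixels, amid what is visible of it).
- r.mark_of(camera, name): "point" ([row, column] in pixels: a listed point, or the origin of a listed thing).
The state is a dict: "time": time; "joint_positions": joint angles; "joint_vel": joint speeds; "joint_torque": joint torques, N m; "ee_pos": TCP position; "eef_rot": TCP orientation; "ft_force": force on the tool from outside, world axes, zero at the start; "torque": the same for the moment, N m; "width": finger opening in m.
Only numpy, scipy, OpenCV 4.12 (cv2) and the standard library are available. Lean on these libraries where they do the work, as an engineer would, in place of code of your own. Each camera call takes 0.05 s, during which the arm holds its last target.

## Working session

There is one attempt and no reset: what is moved stays moved. The work goes in short steps, Python scripts to look and compute and a shell command to move; the robot and the scene stay as the last step left them, time stands still between calls to the robot, and variables do not carry over. Pictures are saved under pics/ and viewed, and the job is handed in when it is done.

```bash
ls; mkdir -p pics; python3 - <<'E'
from bench import r
import cv2
s=r.read_state(); print({k:(v if not hasattr(v,'round') else v) for k,v in s.items()})
for c in ["side","top","wrist"]:
    im=r.camera(c); cv2.imwrite(f"pics/{c}0.png",im[:,:,::-1]); i=r.camera_info(c); print(c,i)
E
```

```text
pics
{'time': 0.0, 'joint_positions': array([-1.13658978,  0.33287696, -0.06468066,  1.46093563,  0.0216182 ,
        1.34987123, -0.08852956]), 'joint_vel': array([-0.00117546, -0.0006886 ,  0.00064518,  0.00052098, -0.00060913,
        0.00034926, -0.00078357]), 'joint_torque': array([-9.28209556e-04, -6.23247242e+01,  2.39079277e-02, -3.89901066e+01,
       -6.13669446e-02,  3.96533555e-02,  1.74335564e-04]), 'ee_pos': array([0.27554625, 0.56060161, 0.2467534 ]), 'eef_rot': array([ 0.15962625,  0.688822  , -0.16059934,  0.68865925]), 'ft_force': array([0.71020413, 0.79576069, 0.08159452]), 'torque': array([-0.03452431,  0.06180428,  0.00257631]), 'width': 0.08690335665956322}
side {'fx': 469.7528185593167, 'fy': 469.7528185593167, 'cx': 281.3915367541866, 'cy': 208.45687505549665, 'rvec': array([ 0.13913834, -2.84462239,  1.22511476]), 'tvec': array([0.59288956, 0.09195214, 1.10503828])}
top {'fx': 491.871836955676, 'fy': 491.871836955676, 'cx': 278.38080148375866, 'cy': 205.03232026355533, 'rvec': array([ 2.15961718, -2.20028488,  0.10887484]), 'tvec': array([0.04508911, 0.57122483, 1.13446864])}
wrist {'fx': 325.19226210127806, 'fy': 325.19226210127806, 'cx': 278.7500093020165, 'cy': 203.0766311153874, 'mount': array([[-7.98921593e-05, -2.68466385e-01,  9.63289050e-01,
        -1.36018359e-01],
       [ 9.99999976e-01, -2.16429500e-04,  2.26184568e-05,
         6.28065785e-04],
       [ 2.02411872e-04,  9.63289029e-01,  2.68466396e-01,
        -7.35408969e-02],
       [ 0.00000000e+00,  0.00000000e+00,  0.00000000e+00,
         1.00000000e+00]])}
```

View pics/side0.png

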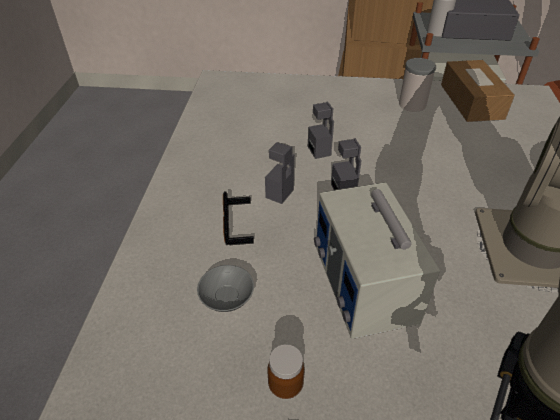

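View pics/top0.png

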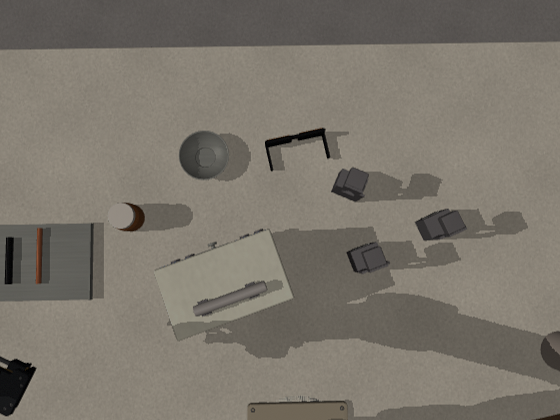

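```bash
python3 - <<'E'
from bench import r
for c in ["side","top"]:
    for n in ["case_1","case_1_hole","screw","console","jar","dish","goggles"]:
        print(c,n,'M',[(([round(float(v)) for v in d['point']]),round(d['confidence'],2)) for d in r.mark_of(c,n)])
E
```

```text
side case_1 M [([193, 281], 0.88), ([384, 281], 0.67), ([193, 341], 0.61), ([151, 322], 0.58)]
side case_1_hole M [([126, 330], 0.91)]
side screw M [([251, 330], 0.89)]
side console M []
side jar M [([116, 326], 0.61), ([386, 286], 0.57)]
side dish M [([293, 224], 0.61), ([224, 228], 0.51), ([194, 279], 0.22)]
side goggles M [([226, 228], 0.82), ([158, 355], 0.7), ([191, 279], 0.64)]
top case_1 M [([222, 429], 0.98), ([188, 348], 0.94), ([257, 363], 0.76), ([192, 349], 0.48), ([139, 294], 0.29)]
top case_1_hole M [([232, 448], 0.62)]
top screw M [([245, 217], 0.95)]
top console M [([219, 128], 0.39)]
top jar M [([220, 127], 0.68)]
top dish M [([156, 205], 0.72)]
top goggles M [([141, 296], 0.64)]
```

```bash
cat > h.py <<'E'
import numpy as np, cv2
from bench import r
def cam(c):
    i=r.camera_info(c); K=np.array([[i['fx'],0,i['cx']],[0,i['fy'],i['cy']],[0,0,1]]); return K,np.array(i['rvec']),np.array(i['tvec'])
def proj(c,P):
    K,rv,tv=cam(c); return cv2.projectPoints(np.array(P,float).reshape(-1,1,3),rv,tv,K,None)[0].reshape(-1,2)
def back(c,row,col,z):
    K,rv,tv=cam(c); R=cv2.Rodrigues(rv)[0]; o=-R.T@tv; d=R.T@np.linalg.inv(K)@[col,row,1]; return o+d*(z-o[2])/d[2]
def W(x,y,yaw,p):
    p=np.array(p,float)/1000; c,s=np.cos(yaw),np.sin(yaw); return p@np.array([[c,s,0],[-s,c,0],[0,0,1]])+[x,y,0]
def crop(c,im,r0,r1,c0,c1,k,fn,draws=()):
    o=cv2.resize(im[r0:r1,c0:c1,::-1],None,fx=k,fy=k,interpolation=cv2.INTER_CUBIC)
    for P,col in draws:
        q=((proj(c,P)-[c0,r0]+.5)*k).astype(int); cv2.polylines(o,[q.reshape(-1,1,2)],False,col,1)
    cv2.imwrite(fn,o)
def box(x0,x1,y0,y1,z0,z1):
    return [[x0,y0,z0],[x1,y0,z0],[x1,y1,z0],[x0,y1,z0],[x0,y0,z0],[x0,y0,z1],[x1,y0,z1],[x1,y0,z0],[x1,y0,z1],[x1,y1,z1],[x1,y1,z0],[x1,y1,z1],[x0,y1,z1],[x0,y1,z0],[x0,y1,z1],[x0,y0,z1]]
CASE=[box(-25,25,-32,32,0,70),box(-20,20,-20,20,122,150)]
E
python3 - <<'E'
from h import *
import cv2
t=cv2.imread('pics/top0.png')[:,:,::-1]; s=cv2.imread('pics/side0.png')[:,:,::-1]
crop('top',t,155,285,320,480,5,'pics/tc.png'); crop('side',s,95,210,255,370,6.5 and 6,'pics/sc.png')
crop('top',t,220,350,145,305,5,'pics/tcon.png')
for rr,cc in [(222,429),(188,348),(257,363)]: print(back('top',rr,cc,0))
print('screw',back('top',245,217,.137),back('side',251,330,.137))
print(back('top',217,124,.085),back('top',156,205,.0),back('top',141,296,0))
E
```

```text
[ 0.52659982 -0.3279561   0.        ]
[ 0.61258885 -0.13517293  0.        ]
[ 0.44581798 -0.16579996  0.        ]
screw [0.47951366 0.16691297 0.137     ] [0.48238759 0.17911104 0.137     ]
[0.54613773 0.37913988 0.085     ] [0.69708345 0.21009499 0.        ] [ 0.73032347 -0.01182212  0.        ]
```

View pics/tc.png

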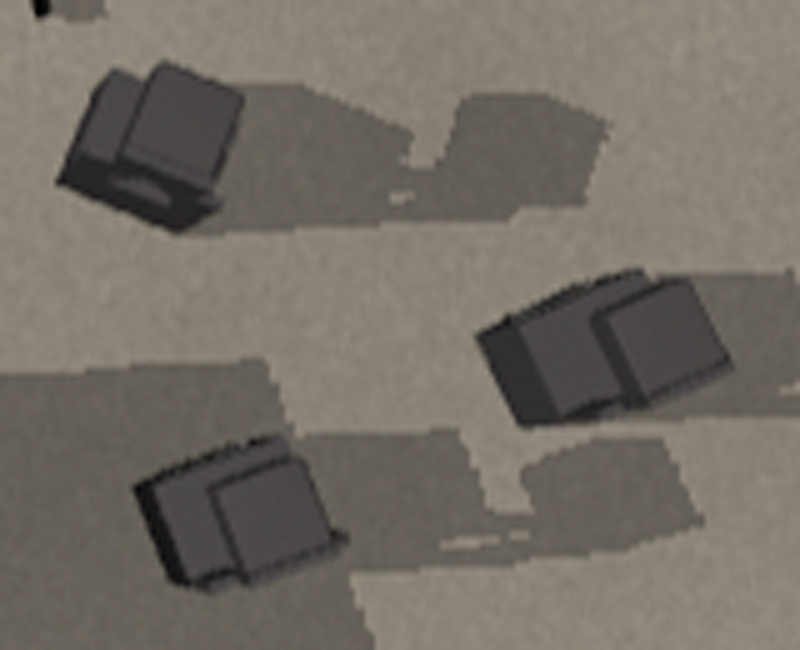

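View pics/sc.png

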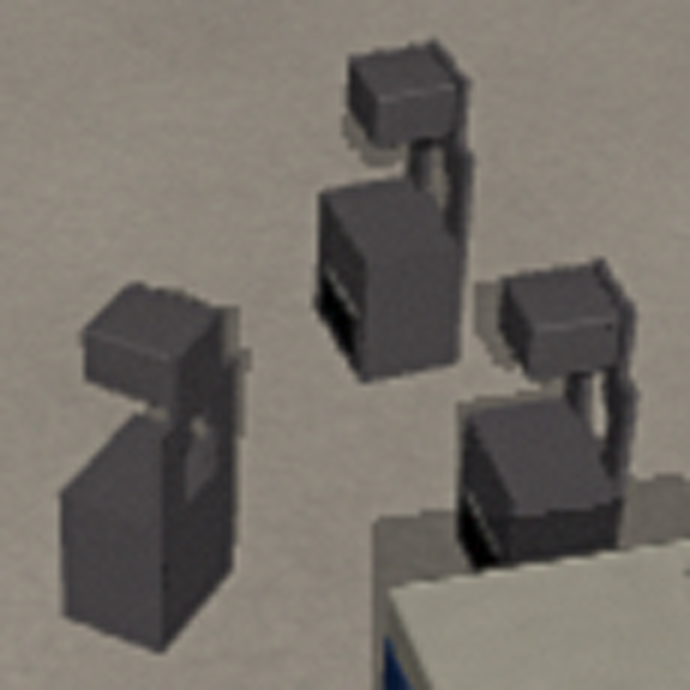

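View pics/tcon.png

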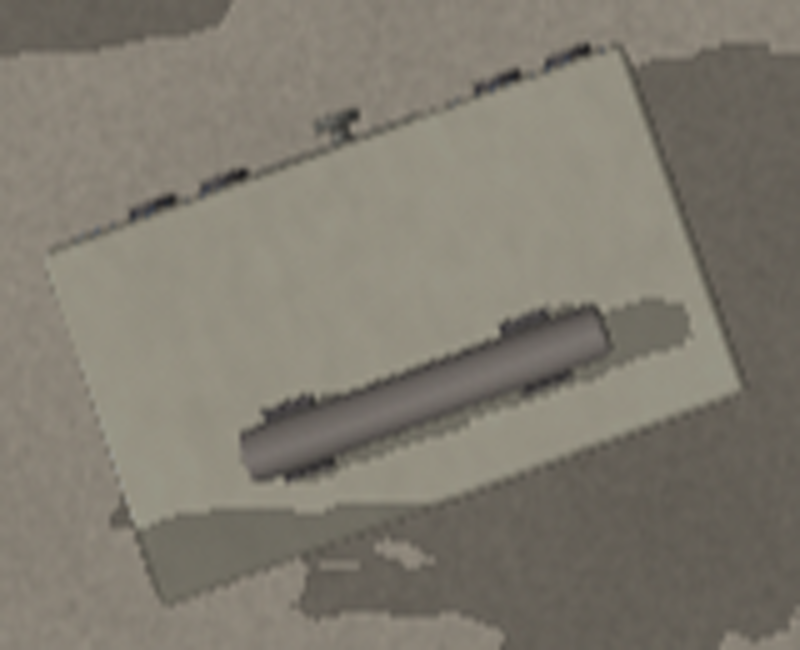

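```bash
python3 - <<'E'
from h import *
s=cv2.imread('pics/side0.png')[:,:,::-1]
crop('side',s,175,340,305,435,4.5,'pics/scon.png')
E
```

```text
(no output)
```

View pics/scon.png

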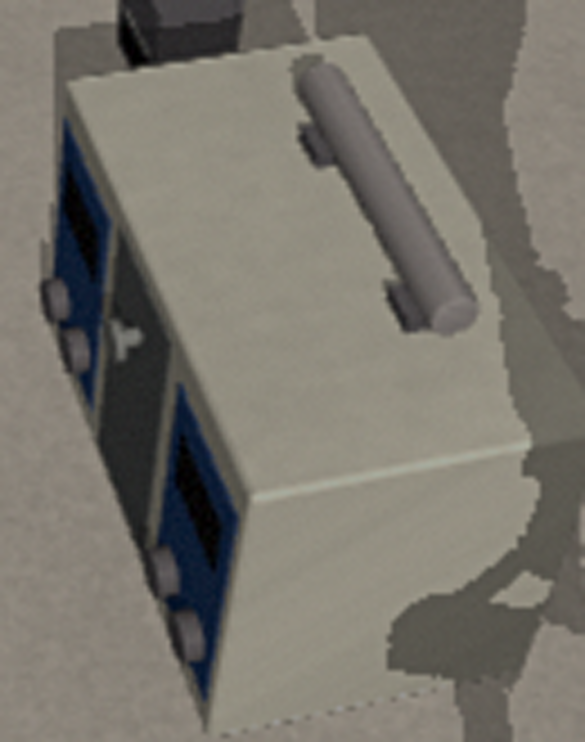

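```bash
cat > fit.py <<'E'
from h import *
from scipy.optimize import least_squares
T=lambda l,k=5,o=(320,155):[('top',(u/k+o[0]-.5,v/k+o[1]-.5),p) for (u,v),p in l]
S=lambda l,k=6,o=(255,95):[('side',(u/k+o[0]-.5,v/k+o[1]-.5),p) for (u,v),p in l]
D={'A':T([((165,62),(20,20,150)),((245,97),(20,-20,150)),((110,68),(25,32,70)),((60,180),(-25,32,0)),((180,232),(-25,-32,0))])+
 S([((165,650),(-25,32,0)),((65,615),(25,32,0)),((60,492),(25,32,70)),((235,570),(-25,-32,0)),((88,332),(20,20,150)),((85,378),(20,20,122)),((130,287),(20,-20,150))]),
'B':T([((605,318),(20,20,150)),((690,278),(20,-20,150)),((478,335),(25,32,0)),((525,428),(-25,32,0)),((515,320),(25,32,70)),((640,268),(25,-32,70))])+
 S([((350,58),(20,-20,150)),((375,95),(20,20,150)),((380,145),(20,20,122)),((350,105),(20,-20,122)),((320,190),(25,-32,70)),((365,260),(25,32,70)),((365,382),(25,32,0)),((458,360),(-25,32,0)),((320,310),(25,-32,0))]),
'C':T([((212,488),(20,20,150)),((300,455),(20,-20,150)),((135,487),(25,32,0)),((175,580),(-25,32,0)),((152,480),(25,32,70)),((278,435),(25,-32,70))])+
 S([((503,280),(20,-20,150)),((527,328),(20,20,150)),((532,378),(20,20,122)),((505,320),(20,-20,122)),((462,405),(25,-32,70)),((510,512),(25,32,70)),((615,498),(-25,32,70))]),
'con':T([((50,250),(75,125,180)),((615,45),(75,-125,180)),((742,388),(-75,-125,180)),((165,605),(-75,125,180))],5,(145,220))+
 S([((70,82),(75,-125,180)),((250,497),(75,125,180)),((530,440),(-75,125,180)),((208,733),(75,125,0)),((370,38),(-75,-125,180))],4.5,(305,175))}
G={'A':(.61,-.135,-.39),'B':(.53,-.33,.28),'C':(.45,-.16,.3),'con':(.4,.13,.35)}
res={}
for n,l in D.items():
    for sub in (['top'],['side'],['top','side']):
        L=[q for q in l if q[0] in sub]
        f=lambda v:np.concatenate([proj(c,W(*v,p))[0]-uv for c,uv,p in L])
        o=least_squares(f,G[n],loss='soft_l1'); print(n,sub,o.x.round(4),'rms',np.sqrt((f(o.x)**2).mean()).round(2))
    res[n]=o.x
    print(np.round(f(o.x).reshape(-1,2),1).tolist())
x=res['con']; sc=W(*x,(79.5,0,137)); print('screw',sc,proj('top',sc),proj('side',sc))
E
python3 fit.py
```

```text
A ['top'] [ 0.6146 -0.1323 -0.4039] rms 0.77
A ['side'] [ 0.6134 -0.1343 -0.4137] rms 0.65
A ['top', 'side'] [ 0.6138 -0.1329 -0.4103] rms 0.76
[[-0.2, -0.5], [1.3, -0.3], [1.1, 0.2], [-0.5, 1.5], [0.0, 1.1], [-0.1, 1.0], [-0.0, 0.6], [0.1, 0.5], [-0.1, 0.1], [-1.1, -0.5], [-0.4, 1.1], [0.0, -1.4]]
B ['top'] [ 0.5183 -0.3319  0.4252] rms 0.68
B ['side'] [ 0.5172 -0.3356  0.4029] rms 0.53
B ['top', 'side'] [ 0.5177 -0.3328  0.4121] rms 0.72
[[0.7, -0.5], [0.6, -0.4], [-0.4, 0.3], [-0.6, 0.6], [1.0, 1.5], [1.2, 0.2], [-0.5, -0.4], [0.6, 0.8], [-0.8, 1.4], [-0.9, 0.6], [0.2, 0.2], [0.7, 0.8], [-0.5, 0.6], [0.1, 1.0], [-0.7, 0.1]]
C ['top'] [ 0.4475 -0.1632  0.3696] rms 0.69
C ['side'] [ 0.4463 -0.1638  0.2545] rms 1.11
C ['top', 'side'] [ 0.4471 -0.163   0.3283] rms 1.06
[[0.4, -0.4], [0.6, -0.3], [-0.9, -0.7], [-1.5, 0.5], [0.2, 0.8], [1.5, 0.1], [-0.6, -0.6], [0.6, 0.7], [-1.2, 1.7], [-1.8, 1.9], [0.6, 1.5], [0.3, -1.0], [1.6, -1.6]]
con ['top'] [0.4017 0.1501 0.3312] rms 1.25Traceback (most recent call last):
  File "fit.py", line 19, in <module>
    o=least_squares(f,G[n],loss='soft
[... 1381 characters left out ...]
urn np.atleast_1d(self.fun(x))
                         ~~~~~~~~^^^
    return self.f(x, *self.args, **self.kwargs)
           ~~~~~~^^^^^^^^^^^^^^^^^^^^^^^^^^^^^^
  File "fit.py", line 18, in <lambda>
    f=lambda v:np.concatenate([proj(c,W(*v,p))[0]-uv for c,uv,p in L])
                               ~~~~^^^^^^^^^^^
  File "h.py", line 6, in proj
    K,rv,tv=cam(c); return cv2.projectPoints(np.array(P,float).reshape(-1,1,3),rv,tv,K,None)[0].reshape(-1,2)
            ~~~^^^
  File "h.py", line 4, in cam
    i=r.camera_info(c); K=np.array([[i['fx'],0,i['cx']],[0,i['fy'],i['cy']],[0,0,1]]); return K,np.array(i['rvec']),np.array(i['tvec'])
ValueError: time passes only in moves, steps and waits
```

```bash
sed -i 's/^def cam(c):/import functools\n@functools.cache\ndef cam(c):/' h.py; python3 fit.py | tail -6; python3 - <<'E'
from h import *
print(r.read_state()['time'])
E
```

```text
[[0.4, -0.4], [0.6, -0.3], [-0.9, -0.7], [-1.5, 0.5], [0.2, 0.8], [1.5, 0.1], [-0.6, -0.6], [0.6, 0.7], [-1.2, 1.7], [-1.8, 1.9], [0.6, 1.5], [0.3, -1.0], [1.6, -1.6]]
con ['top'] [0.4017 0.1501 0.3312] rms 1.25
con ['side'] [0.3997 0.1497 0.3163] rms 6.11
con ['top', 'side'] [0.4007 0.1498 0.3227] rms 4.61
[[-2.0, 0.1], [2.0, -0.5], [1.5, 1.3], [-1.3, 0.7], [-1.2, -1.1], [-0.4, 1.1], [18.3, -1.7], [-1.3, 4.6], [-0.3, -1.7]]
screw [0.47604779 0.17500123 0.137     ] [[213.17913542 246.71892877]] [[333.29836561 249.66181916]]
0.85
```

```bash
sed -i 's/((530,440),(-75,125,180)),((208,733),(75,125,0)),/((130,340),(79.5,0,137)),/; s/((165,605),(-75,125,180))\]/((165,605),(-75,125,180)),((345,133),(79.5,0,141))]/' fit.py
cat >> fit.py <<'E'
t=cv2.imread('pics/top0.png')[:,:,::-1]; s=cv2.imread('pics/side0.png')[:,:,::-1]
dr=[(W(*res[n],b),(0,255,0)) for n in 'ABC' for b in CASE]
crop('top',t,155,285,320,480,5,'pics/tc1.png',dr); crop('side',s,95,210,255,370,5,'pics/sc1.png',dr)
dr=[(W(*x,box(-75,75,-125,125,0,180)),(0,255,0)),(W(*x,box(75,84,-4,4,133,141)),(0,0,255)),(W(*x,box(84,89,-10,10,127,147)),(0,0,255))]
crop('top',t,220,350,145,305,5,'pics/tcon1.png',dr);crop('side',s,175,350,305,440,4,'pics/scon1.png',dr)
import json; json.dump({k:list(v) for k,v in res.items()},open('poses.json','w'))
a=cv2.imread('pics/tc1.png');b=cv2.imread('pics/sc1.png');b=cv2.resize(b,(650,650));
cv2.imwrite('pics/m1.png',cv2.resize(np.hstack([a,b]),(800,int(800*650/1450))))
a=cv2.imread('pics/tcon1.png');b=cv2.imread('pics/scon1.png');b=cv2.resize(b,(int(b.shape[1]*650/b.shape[0]),650));
cv2.imwrite('pics/m2.png',cv2.resize(np.hstack([a,b]),(800,400)))
E
python3 fit.py | tail -6
```

```text
[[0.4, -0.4], [0.6, -0.3], [-0.9, -0.7], [-1.5, 0.5], [0.2, 0.8], [1.5, 0.1], [-0.6, -0.6], [0.6, 0.7], [-1.2, 1.7], [-1.8, 1.9], [0.6, 1.5], [0.3, -1.0], [1.6, -1.6]]
con ['top'] [0.4018 0.1491 0.3293] rms 1.15
con ['side'] [0.3998 0.151  0.3192] rms 0.82
con ['top', 'side'] [0.4007 0.1498 0.3243] rms 1.1
[[-2.0, 0.2], [1.9, -0.6], [1.5, 1.2], [-1.2, 0.7], [-0.6, 0.6], [-1.3, -1.0], [-0.3, 1.1], [-0.1, -0.3], [-0.4, -1.7]]
screw [0.47605574 0.17514511 0.137     ] [[213.11090418 246.71645381]] [[333.29291503 249.71646948]]
```

View pics/m1.png

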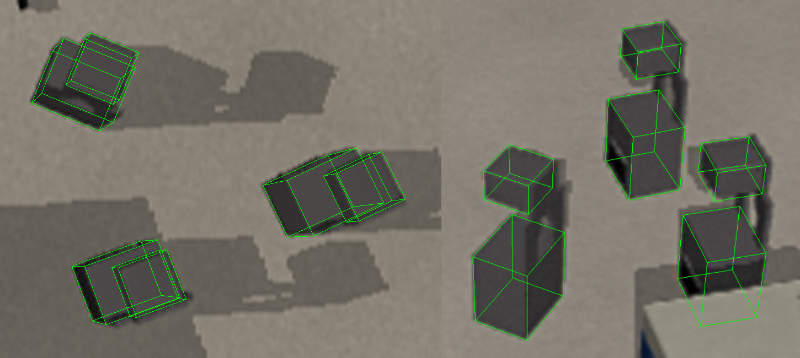

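View pics/m2.png

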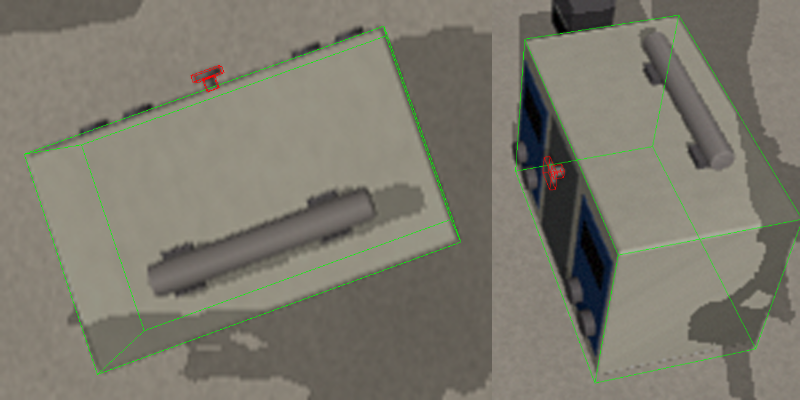

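```bash
cat >> h.py <<'E'
from scipy.spatial.transform import Rotation as Rn
def st(target=None):
    s=r.read_state(); R=Rn.from_quat(s['eef_rot']).as_matrix(); p=np.array(s['ee_pos'])
    yaw=np.degrees(np.arctan2(R[1,1],R[0,1]))
    print('t',round(s['time'],2),'p',(p*100).round(2),'yawY',yaw.round(2),'x',R[:,0].round(4),'f',np.round(s['ft_force'],2),'w',round(s['width'],4),'q',np.round(s['joint_positions'],2))
    if target is not None:
        x,y,z,a=target # a: desired angle of tool y, deg, mod 180
        dy=(a-yaw+90)%180-90
        # rotvec bringing tool to straight down with given yaw
        best=None
        for k in (0,180):
            aa=np.radians(a+k); Y=np.array([np.cos(aa),np.sin(aa),0]); X=np.array([0,0,-1.]); Z=np.cross(X,Y)
            rv=Rn.from_matrix(np.c_[X,Y,Z]@R.T).as_rotvec(degrees=True)
            if best is None or np.linalg.norm(rv)<np.linalg.norm(best): best=rv
        print('go cm',(np.array([x,y,z])*100-p*100).round(2),'rot',best.round(2))
E
python3 - <<'E'
from h import *; import json
P=json.load(open('poses.json'))
for n in 'CAB':
    x,y,a=P[n]; print(n,P[n]); st((x,y,.144,np.degrees(a)+90))
E
```

```text
C [0.44709759189515813, -0.16298474202333824, 0.32834902854040754]
t 0.85 p [27.57 56.1  24.76] yawY 63.83 x [ 0.e+00  1.e-04 -1.e+00] f [ 0.15 -0.13 -0.58] w 0.0871 q [-1.14  0.33 -0.06  1.46  0.02  1.35 -0.09]
go cm [ 17.14 -72.39 -10.36] rot [-1.000e-02 -0.000e+00  4.498e+01]
A [0.613793537264047, -0.1329327992376244, -0.4103002864196689]
t 0.85 p [27.57 56.1  24.76] yawY 63.83 x [ 0.e+00  1.e-04 -1.e+00] f [ 0.15 -0.13 -0.58] w 0.0871 q [-1.14  0.33 -0.06  1.46  0.02  1.35 -0.09]
go cm [ 33.81 -69.39 -10.36] rot [-0.01  0.    2.66]
B [0.5177146644041413, -0.33278767123531044, 0.4120533663846484]
t 0.85 p [27.57 56.1  24.76] yawY 63.83 x [ 0.e+00  1.e-04 -1.e+00] f [ 0.15 -0.13 -0.58] w 0.0871 q [-1.14  0.33 -0.06  1.46  0.02  1.35 -0.09]
go cm [ 24.21 -89.37 -10.36] rot [-1.000e-02 -0.000e+00  4.978e+01]
```

```bash
python3 -m pendant '[{"translation":[0.86,-3.6,2.5],"angular":[0,0,-6.75],"hand":1},{"translation":[0.86,-3.6,2.5],"angular":[0,0,-6.75],"hand":1},{"translation":[0.86,-3.6,2.5],"angular":[0,0,-6.75],"hand":1},{"translation":[0.86,-3.6,2.5],"angular":[0,0,-6.75],"hand":1},{"translation":[0.86,-3.62,0],"angular":[0,0,-6.75],"hand":1},{"translation":[0.86,-3.62,0],"angular":[0,0,-6.75],"hand":1},{"translation":[0.86,-3.62,0],"angular":[0,0,-6.75],"hand":1},{"translation":[0.86,-3.62,0],"angular":[0,0,-6.75],"hand":1},{"translation":[0.86,-3.62,0],"angular":[0,0,-6.75],"hand":1},{"translation":[0.86,-3.62,0],"angular":[0,0,-6.75],"hand":1},{"translation":[0.86,-3.62,0],"angular":[0,0,-6.75],"hand":1},{"translation":[0.86,-3.62,0],"angular":[0,0,-6.75],"hand":1},{"translation":[0.86,-3.62,0],"angular":[0,0,-6.75],"hand":1},{"translation":[0.86,-3.62,0],"angular":[0,0,-6.75],"hand":1},{"translation":[0.86,-3.62,0],"angular":[0,0,-6.75],"hand":1},{"translation":[0.86,-3.62,-2],"angular":[0,0,-6.75],"hand":1},{"translation":[0.86,-3.62,-2],"angular":[0,0,-6.75],"hand":1},{"translation":[0.86,-3.62,-2],"angular":[0,0,-6.75],"hand":1},{"translation":[0.86,-3.62,-2],"angular":[0,0,-6.75],"hand":1},{"translation":[0.8,-3.62,-2],"angular":[0,0,-6.75],"hand":1}]' 40; python3 - <<'E'
from h import *
st((.447,-.163,.144,109))
im=r.camera('wrist'); cv2.imwrite('pics/w1.png',im[:,:,::-1]); st()
E
```

```text
time: 2.85
ee_pos: [0.4472, -0.1639, 0.2472]
eef_rot: [0.698, 0.114, -0.697, 0.114]
ft_force: [1.0, 0.5, -0.6]
width: 0.0873
t 2.85 p [ 44.72 -16.39  24.72] yawY -71.45 x [ 0.0014  0.     -1.    ] f [ 1.03  0.45 -0.6 ] w 0.0873 q [-0.43 -0.03  0.68  1.87  0.02  1.3  -1.  ]
go cm [ -0.02   0.09 -10.32] rot [-0.    0.08  0.45]
t 2.9 p [ 44.6  -16.93  24.44] yawY -72.18 x [-0.0016 -0.0024 -1.    ] f [-3.78 -2.73 -3.44] w 0.0869 q [-0.42 -0.03  0.69  1.87  0.02  1.29 -1.  ]
```

View pics/w1.png

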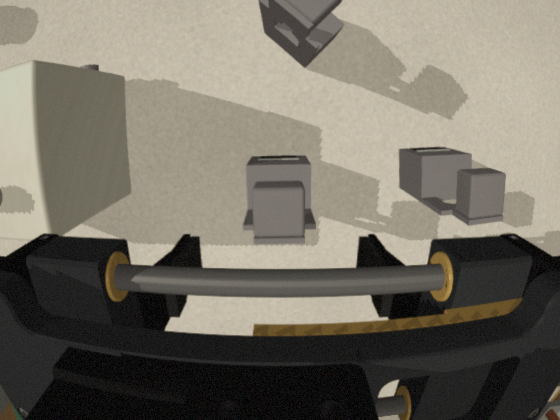

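```bash
python3 -m pendant '[{"translation":[0,0,0],"angular":[0,0,0.4],"hand":1},{"translation":[0,0,0],"angular":[0,0,0],"hand":1},{"translation":[0,0,0],"angular":[0,0,0],"hand":1}]'; python3 - <<'E'
from h import *
st((.447,-.163,.144,109))
s=r.read_state(); im=r.camera('wrist'); cv2.imwrite('pics/w2.png',im[:,:,::-1])
# project case model into wrist view
R=Rn.from_quat(s['eef_rot']).as_matrix();p=np.array(s['ee_pos']); i=r.camera_info('wrist'); M=i['mount']
import json; P=json.load(open('poses.json'))
o=im[:,:,::-1].copy()
for n in 'ABC':
  for b in CASE:
    X=W(*P[n],b); q=((X-p)@R-M[:3,3])@M[:3,:3]
    th=np.arctan2(np.hypot(q[:,0],q[:,1]),q[:,2]); ph=np.arctan2(q[:,1],q[:,0])
    uv=np.c_[i['cx']+i['fx']*th*np.cos(ph),i['cy']+i['fx']*th*np.sin(ph)]
    cv2.polylines(o,[uv.astype(int).reshape(-1,1,2)],False,(0,255,0),1)
cv2.imwrite('pics/w2o.png',o)
E
```

```text
time: 3.2
ee_pos: [0.4475, -0.1611, 0.2481]
eef_rot: [0.697, 0.119, -0.697, 0.119]
ft_force: [0.2, 0.5, -1.3]
width: 0.0869
t 3.2 p [ 44.75 -16.11  24.81] yawY -70.62 x [ 1.1e-03  4.0e-04 -1.0e+00] f [ 0.19  0.49 -1.31] w 0.0869 q [-0.43 -0.04  0.67  1.87  0.02  1.3  -0.99]
go cm [ -0.05  -0.19 -10.41] rot [-0.02  0.06 -0.38]
```

View pics/w2o.png

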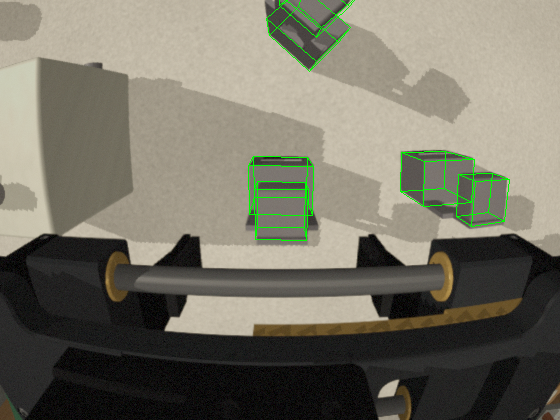

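```bash
python3 -m pendant '[{"translation":[0,-0.1,-2],"angular":[0,0,0],"hand":1},{"translation":[0,0,-2],"angular":[0,0,0],"hand":1},{"translation":[0,0,-2],"angular":[0,0,0],"hand":1},{"translation":[0,0,-2],"angular":[0,0,0],"hand":1},{"translation":[0,0,-1.5],"angular":[0,0,0],"hand":1},{"translation":[0,0,-0.9],"angular":[0,0,0],"hand":1},{"translation":[0,0,0],"angular":[0,0,0],"hand":1},{"translation":[0,0,0],"angular":[0,0,0],"hand":1},{"translation":[0,0,0],"angular":[0,0,0],"hand":1}]'; python3 - <<'E'
from h import *
st((.447,-.163,.144,109))
E
python3 -m pendant '[{"translation":[0,0,0],"angular":[0,0,0],"hand":-1},{"translation":[0,0,0],"angular":[0,0,0],"hand":-1},{"translation":[0,0,0],"angular":[0,0,0],"hand":-1},{"translation":[0,0,0],"angular":[0,0,0],"hand":-1},{"translation":[0,0,0],"angular":[0,0,0],"hand":-1},{"translation":[0,0,0],"angular":[0,0,0],"hand":-1}]' 40; python3 - <<'E'
from h import *
st((.447,-.163,.144,109))
E
```

```text
time: 4.15
ee_pos: [0.4477, -0.1632, 0.1445]
eef_rot: [0.698, 0.118, -0.697, 0.118]
ft_force: [-0.3, -0.1, 0.3]
width: 0.0871
t 4.15 p [ 44.77 -16.32  14.45] yawY -70.76 x [ 0.0016  0.     -1.    ] f [-0.25 -0.09  0.31] w 0.0871 q [-0.4   0.09  0.7   2.   -0.07  1.07 -0.91]
go cm [-0.07  0.02 -0.05] rot [-0.    0.09 -0.24]
time: 4.75
ee_pos: [0.4471, -0.1632, 0.1436]
eef_rot: [0.697, 0.118, -0.697, 0.118]
ft_force: [-0.2, 0.5, 0.4]
width: 0.0468
t 4.75 p [ 44.71 -16.32  14.36] yawY -70.77 x [ 0. -0. -1.] f [-0.25  0.5   0.45] w 0.0468 q [-0.4   0.09  0.7   2.   -0.07  1.07 -0.91]
go cm [-0.01  0.02  0.04] rot [ 0.    0.   -0.23]
```

```bash
python3 -m pendant '[{"translation":[0,0,0],"angular":[0,0,0],"hand":-1},{"translation":[0,0,0],"angular":[0,0,0],"hand":-1},{"translation":[0,0,0],"angular":[0,0,0],"hand":-1},{"translation":[0,0,0],"angular":[0,0,0],"hand":-1}]' 40; python3 -m pendant '[{"translation":[0,0,0.5],"angular":[0,0,0],"hand":-1},{"translation":[0,0,0.5],"angular":[0,0,0],"hand":-1},{"translation":[0,0,0.5],"angular":[0,0,0],"hand":-1},{"translation":[0,0,0],"angular":[0,0,0],"hand":-1},{"translation":[0,0,0],"angular":[0,0,0],"hand":-1},{"translation":[0,0,0],"angular":[0,0,0],"hand":-1}]';python3 -m pendant '[{"translation":[0,0,0],"angular":[0,0,0],"hand":-1}]'; python3 -m pendant '[{"translation":[0,0,0],"angular":[0,0,0],"hand":-1}]'
```

```text
time: 5.15
ee_pos: [0.4471, -0.1633, 0.1436]
eef_rot: [-0.697, -0.118, 0.697, -0.118]
ft_force: [0.9, 0.3, -0.2]
width: 0.0399
time: 5.75
ee_pos: [0.447, -0.1632, 0.1584]
eef_rot: [-0.697, -0.118, 0.697, -0.118]
ft_force: [-0.6, -0.4, -1.8]
width: 0.0399
time: 5.85
ee_pos: [0.4469, -0.1632, 0.1584]
eef_rot: [-0.697, -0.118, 0.697, -0.118]
ft_force: [-0.1, 0.8, -1.7]
width: 0.0398
time: 5.95
ee_pos: [0.447, -0.1633, 0.1584]
eef_rot: [-0.697, -0.118, 0.697, -0.118]
ft_force: [0.1, 0.0, -2.0]
width: 0.0396
```

```bash
python3 -m pendant '[{"translation":[0,0,-0.5],"angular":[0,0,0],"hand":-1},{"translation":[0,0,-0.4],"angular":[0,0,0],"hand":-1},{"translation":[0,0,-0.3],"angular":[0,0,0],"hand":-1},{"translation":[0,0,-0.2],"angular":[0,0,0],"hand":-1},{"translation":[0,0,-0.1],"angular":[0,0,0],"hand":-1},{"translation":[0,0,0],"angular":[0,0,0],"hand":-1},{"translation":[0,0,0],"angular":[0,0,0],"hand":0},{"translation":[0,0,0],"angular":[0,0,0],"hand":1},{"translation":[0,0,0],"angular":[0,0,0],"hand":1},{"translation":[0,0,0],"angular":[0,0,0],"hand":1},{"translation":[0,0,0],"angular":[0,0,0],"hand":1},{"translation":[0,0,0],"angular":[0,0,0],"hand":1}]'; python3 - <<'E'
from h import *
st((.6138,-.1329,.144,66.5))
E
```

```text
time: 7.15
ee_pos: [0.4471, -0.1633, 0.1436]
eef_rot: [0.697, 0.118, -0.697, 0.118]
ft_force: [-0.0, -0.2, 0.1]
width: 0.0758
t 7.15 p [ 44.71 -16.33  14.36] yawY -70.77 x [ 0.e+00 -1.e-04 -1.e+00] f [-0.   -0.23  0.13] w 0.0758 q [-0.4   0.09  0.7   2.   -0.07  1.07 -0.91]
go cm [16.67  3.04  0.04] rot [ 1.000e-02 -0.000e+00 -4.273e+01]
```

```bash
python3 -m pendant '[{"translation":[0,0,2],"angular":[0,0,0],"hand":1},{"translation":[0,0,3],"angular":[0,0,0],"hand":1},{"translation":[0,0,3],"angular":[0,0,0],"hand":1},{"translation":[2,0.4,1],"angular":[0,0,-5],"hand":1},{"translation":[2.5,0.5,0],"angular":[0,0,-6],"hand":1},{"translation":[3,0.5,0],"angular":[0,0,-7],"hand":1},{"translation":[3,0.5,0],"angular":[0,0,-7],"hand":1},{"translation":[3,0.5,0],"angular":[0,0,-7],"hand":1},{"translation":[2,0.4,0],"angular":[0,0,-6],"hand":1},{"translation":[1.2,0.25,0],"angular":[0,0,-4.7],"hand":1},{"translation":[0,0,0],"angular":[0,0,0],"hand":1},{"translation":[0,0,0],"angular":[0,0,0],"hand":1},{"translation":[0,0,0],"angular":[0,0,0],"hand":1}]'; cat > wv.py <<'E'
from h import *
import json,sys
def wv(fn):
    s=r.read_state(); im=r.camera('wrist')
    R=Rn.from_quat(s['eef_rot']).as_matrix();p=np.array(s['ee_pos']); i=r.camera_info('wrist'); M=i['mount']
    P=json.load(open('poses.json'))
    o=im[:,:,::-1].copy()
    for n,bs in [(k,CASE) for k in 'ABC']+[('con',[box(-75,75,-125,125,0,180),box(75,84,-4,4,133,141),box(84,89,-10,10,127,147)])]:
      for b in bs:
        X=W(*P[n],b); q=((X-p)@R-M[:3,3])@M[:3,:3]
        th=np.arctan2(np.hypot(q[:,0],q[:,1]),q[:,2]); ph=np.arctan2(q[:,1],q[:,0])
        uv=np.c_[i['cx']+i['fx']*th*np.cos(ph),i['cy']+i['fx']*th*np.sin(ph)]
        cv2.polylines(o,[uv.astype(int).reshape(-1,1,2)],False,(0,255,0),1)
    cv2.imwrite(fn,o)
E
python3 - <<'E'
from wv import *
st((.6138,-.1329,.144,66.5)); wv('pics/w3.png')
E
```

```text
time: 8.45
ee_pos: [0.6133, -0.1333, 0.2337]
eef_rot: [-0.692, 0.143, 0.692, 0.143]
ft_force: [-0.2, -1.0, -0.4]
width: 0.087
t 8.45 p [ 61.33 -13.33  23.37] yawY -113.41 x [-1.e-04  2.e-04 -1.e+00] f [-0.21 -1.   -0.41] w 0.087 q [-0.41  0.41  0.74  1.51 -0.28  1.33 -1.63]
go cm [ 0.05  0.04 -8.97] rot [-0.01 -0.   -0.09]
```

View pics/w3.png

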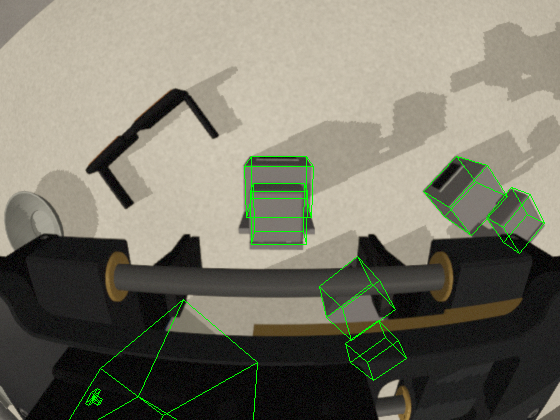

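```bash
python3 -m pendant '[{"translation":[0,0,-2],"angular":[0,0,0],"hand":1},{"translation":[0,0,-2],"angular":[0,0,0],"hand":1},{"translation":[0,0,-2],"angular":[0,0,0],"hand":1},{"translation":[0,0,-2],"angular":[0,0,0],"hand":1},{"translation":[0,0,-0.9],"angular":[0,0,0],"hand":1},{"translation":[0,0,0],"angular":[0,0,0],"hand":1},{"translation":[0,0,0],"angular":[0,0,0],"hand":-1},{"translation":[0,0,0],"angular":[0,0,0],"hand":-1},{"translation":[0,0,0],"angular":[0,0,0],"hand":-1},{"translation":[0,0,0],"angular":[0,0,0],"hand":-1},{"translation":[0,0,0],"angular":[0,0,0],"hand":-1},{"translation":[0,0,0],"angular":[0,0,0],"hand":-1},{"translation":[0,0,0],"angular":[0,0,0],"hand":-1},{"translation":[0,0,0],"angular":[0,0,0],"hand":-1},{"translation":[0,0,0],"angular":[0,0,0],"hand":-1}]' 40; python3 -m pendant '[{"translation":[0,0,0.5],"angular":[0,0,0],"hand":-1},{"translation":[0,0,0.5],"angular":[0,0,0],"hand":-1},{"translation":[0,0,0.5],"angular":[0,0,0],"hand":-1},{"translation":[0,0,0],"angular":[0,0,0],"hand":-1},{"translation":[0,0,0],"angular":[0,0,0],"hand":-1},{"translation":[0,0,0],"angular":[0,0,0],"hand":-1}]';python3 -m pendant '[{"translation":[0,0,0],"angular":[0,0,0],"hand":-1}]'; python3 -m pendant '[{"translation":[0,0,0],"angular":[0,0,0],"hand":-1}]'
```

```text
time: 10.0
ee_pos: [0.6142, -0.1325, 0.1446]
eef_rot: [0.692, -0.144, -0.692, -0.144]
ft_force: [0.6, 1.0, 0.7]
width: 0.0397
time: 10.6
ee_pos: [0.6139, -0.1327, 0.1593]
eef_rot: [-0.692, 0.144, 0.693, 0.144]
ft_force: [0.0, 0.2, -7.6]
width: 0.0393
time: 10.7
ee_pos: [0.6139, -0.1327, 0.1593]
eef_rot: [-0.692, 0.144, 0.693, 0.144]
ft_force: [0.1, -0.0, -6.7]
width: 0.0396
time: 10.8
ee_pos: [0.614, -0.1327, 0.1594]
eef_rot: [-0.692, 0.144, 0.692, 0.144]
ft_force: [-0.5, 0.6, -7.5]
width: 0.0398
```

```bash
python3 -m pendant '[{"translation":[0,0,1.5],"angular":[0,0,0],"hand":-1},{"translation":[0,0,1.5],"angular":[0,0,0],"hand":-1},{"translation":[0,0,1.5],"angular":[0,0,0],"hand":-1},{"translation":[0,1,1.5],"angular":[0,0,1],"hand":-1},{"translation":[-0.1,2,0],"angular":[0,0,2],"hand":-1},{"translation":[-0.1,2.4,0],"angular":[0,0,3],"hand":-1},{"translation":[-0.1,2.4,0],"angular":[0,0,3],"hand":-1},{"translation":[-0.1,2.4,0],"angular":[0,0,3],"hand":-1},{"translation":[-0.1,2.4,0],"angular":[0,0,3],"hand":-1},{"translation":[-0.1,2.4,0],"angular":[0,0,3],"hand":-1},{"translation":[-0.1,2.4,0],"angular":[0,0,3],"hand":-1},{"translation":[-0.5,2.4,0],"angular":[0,0,3],"hand":-1},{"translation":[-0.8,2.4,0],"angular":[0,0,3],"hand":-1},{"translation":[-0.8,2.4,0],"angular":[0,0,4],"hand":-1},{"translation":[-0.8,2.4,0],"angular":[0,0,4],"hand":-1},{"translation":[-0.8,2.4,0],"angular":[0,0,4],"hand":-1},{"translation":[-0.8,2.4,0],"angular":[0,0,4],"hand":-1},{"translation":[-0.6,1.5,0],"angular":[0,0,2],"hand":-1},{"translation":[0,0,0],"angular":[0,0,0],"hand":-1},{"translation":[0,0,0],"angular":[0,0,0],"hand":-1}]' 60; python3 - <<'E'
from wv import *
st((.5542,.2014,.1964,108.6)); wv('pics/w4.png')
for c in ('top','side'): cv2.imwrite(f'pics/{c}4.png',r.camera(c)[:,:,::-1])
t=cv2.imread('pics/top4.png')[:,:,::-1]; s=cv2.imread('pics/side4.png')[:,:,::-1]
crop('top',t,160,300,130,290,5,'pics/t4.png'); crop('side',s,150,300,250,400,4,'pics/s4.png')
E
```

```text
time: 12.8
ee_pos: [0.556, 0.2002, 0.2195]
eef_rot: [0.695, 0.132, -0.695, 0.132]
ft_force: [0.6, -0.6, -8.5]
width: 0.0392
t 12.8 p [55.6  20.02 21.95] yawY -68.45 x [ 2.e-04 -7.e-04 -1.e+00] f [ 0.62 -0.61 -8.45] w 0.0392 q [-0.82  0.29  0.48  1.62 -0.14  1.27 -1.51]
go cm [-0.18  0.12 -2.31] rot [ 0.04  0.01 -2.95]
```

View pics/w4.png

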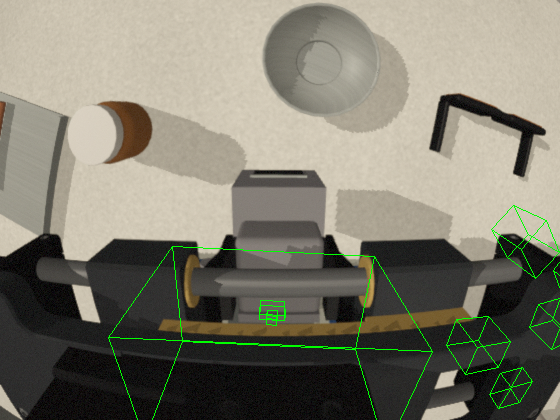

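View pics/s4.png

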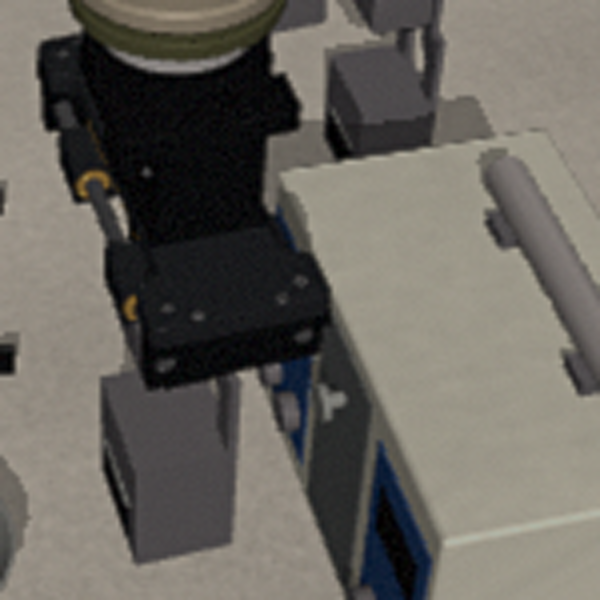

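View pics/top4.png

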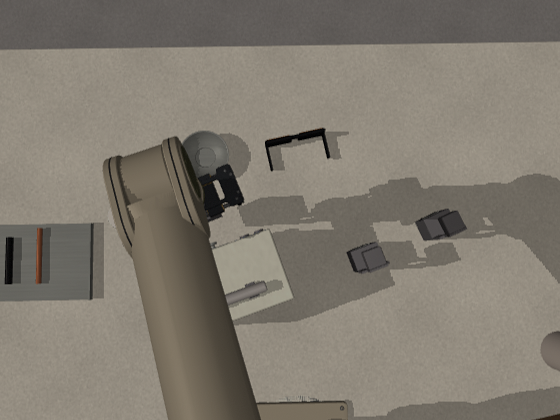

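```bash
python3 -m pendant '[{"translation":[-0.2,0.1,-0.8],"angular":[0,0,-1],"hand":-1},{"translation":[0,0,-0.8],"angular":[0,0,-1],"hand":-1},{"translation":[0,0,-0.7],"angular":[0,0,-1],"hand":-1},{"translation":[0,0,0],"angular":[0,0,0],"hand":-1},{"translation":[0,0,0],"angular":[0,0,0],"hand":-1},{"translation":[0,0,0],"angular":[0,0,0],"hand":-1}]'; python3 - <<'E'
from wv import *
st((.5542,.2014,.1964,108.6))
s0=r.read_state(); p=np.array(s0['ee_pos']); R=Rn.from_quat(s0['eef_rot']).as_matrix()
s=r.camera('side'); cv2.imwrite('pics/side5.png',s[:,:,::-1])
yaw=np.arctan2(R[1,1],R[0,1])+np.pi/2
def C(b): return W(p[0],p[1],yaw,b)+[0,0,p[2]-.1444]
x=json.load(open('poses.json'))['con']
hole=box(-25,-20,-15,15,70,100)
dr=[(C(b),(0,255,0)) for b in CASE]+[(C(hole),(255,255,0))]+[(W(*x,box(84,89,-10,10,127,147)),(0,0,255)),(W(*x,box(75,84,-4,4,133,141)),(0,0,255))]
crop('side',s,190,310,260,380,5,'pics/s5a.png',[]);crop('side',s,190,310,260,380,5,'pics/s5.png',dr)
E
```

```text
time: 13.55
ee_pos: [0.5543, 0.2013, 0.1969]
eef_rot: [0.698, 0.114, -0.698, 0.114]
ft_force: [0.0, 0.6, -6.5]
width: 0.0397
t 13.55 p [55.43 20.13 19.69] yawY -71.47 x [ 6.e-04  1.e-04 -1.e+00] f [ 0.01  0.56 -6.46] w 0.0397 q [-0.83  0.3   0.49  1.65 -0.15  1.22 -1.56]
go cm [-0.01  0.01 -0.05] rot [-0.01  0.03  0.07]
```

View pics/s5.png

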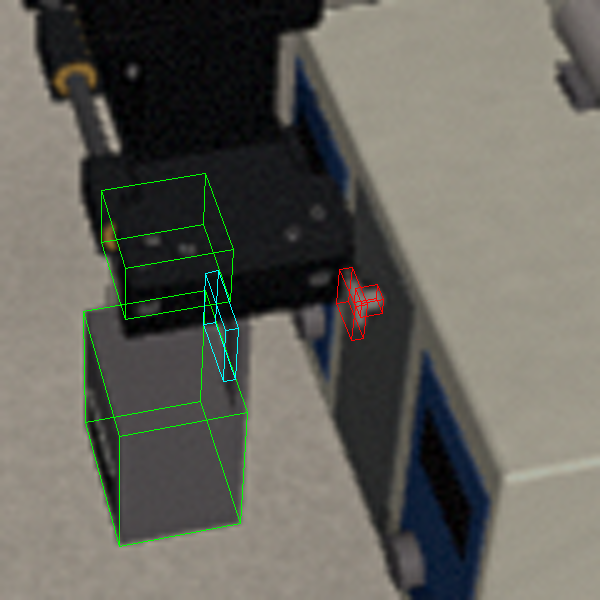

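View pics/s5a.png

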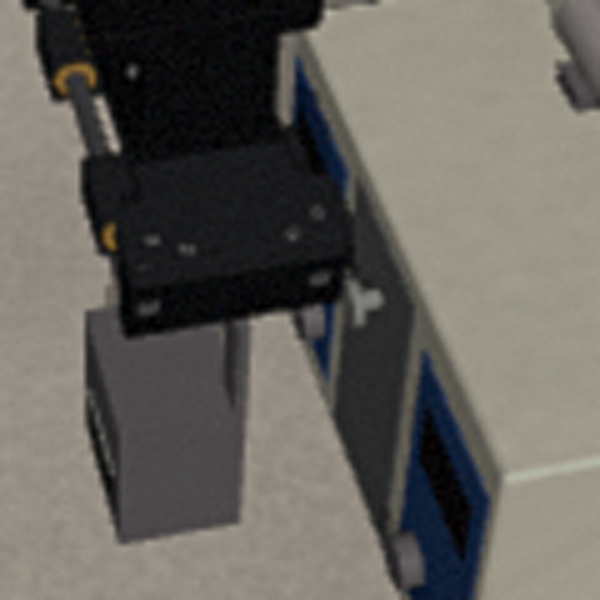

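```bash
python3 -m pendant '[{"translation":[-0.95,-0.32,0],"angular":[0,0,0],"hand":-1},{"translation":[-0.95,-0.32,0],"angular":[0,0,0],"hand":-1},{"translation":[-0.95,-0.32,0],"angular":[0,0,0],"hand":-1},{"translation":[-0.95,-0.32,0],"angular":[0,0,0],"hand":-1},{"translation":[-0.47,-0.16,0],"angular":[0,0,0],"hand":-1},{"translation":[0,0,0],"angular":[0,0,0],"hand":-1},{"translation":[0,0,0],"angular":[0,0,0],"hand":-1}]'; python3 - <<'E'
from wv import *
st((.4973,.1823,.1964,108.6))
s0=r.read_state(); p=np.array(s0['ee_pos']); R=Rn.from_quat(s0['eef_rot']).as_matrix()
s=r.camera('side'); t=r.camera('top')
yaw=np.arctan2(R[1,1],R[0,1])+np.pi/2
def C(b): return W(p[0],p[1],yaw,b)+[0,0,p[2]-.1444]
crop('side',s,190,310,260,380,5,'pics/s6.png',[(C(CASE[0]),(0,255,0))])
crop('top',t,150,290,150,290,4,'pics/t6.png',[(C(CASE[0]),(0,255,0))])
E
```

```text
time: 14.3
ee_pos: [0.5115, 0.187, 0.1968]
eef_rot: [0.698, 0.114, -0.698, 0.114]
ft_force: [0.1, -0.3, -6.9]
width: 0.0391
t 14.3 p [51.15 18.7  19.68] yawY -71.46 x [ 7.e-04  4.e-04 -1.e+00] f [ 0.14 -0.31 -6.9 ] w 0.0391 q [-0.86  0.2   0.48  1.77 -0.1   1.2  -1.6 ]
go cm [-1.42 -0.47 -0.04] rot [-0.02  0.04  0.06]
```

View pics/s6.png

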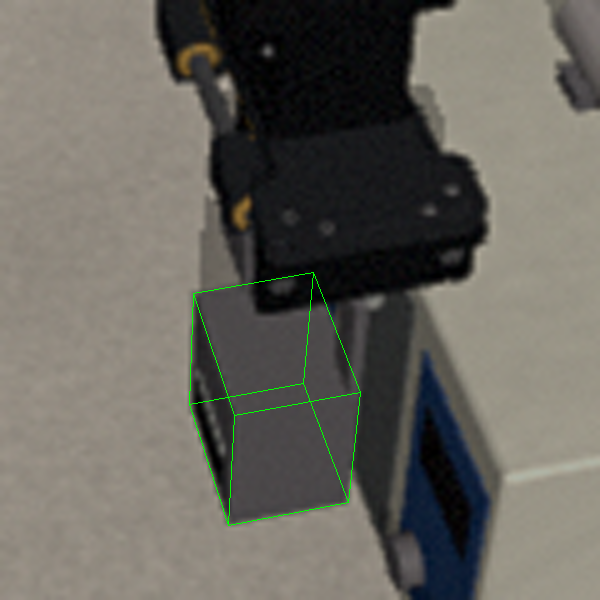

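View pics/t6.png

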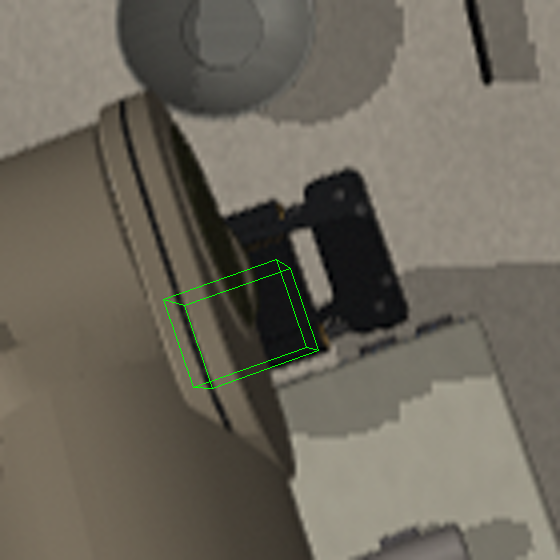

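```bash
for i in 1; do python3 -m pendant '[{"translation":[-0.28,-0.09,0],"angular":[0,0,0],"hand":-1},{"translation":[-0.28,-0.1,0],"angular":[0,0,0],"hand":-1},{"translation":[0,0,0],"angular":[0,0,0],"hand":-1}]'; done; python3 -m pendant '[{"translation":[-0.28,-0.09,0],"angular":[0,0,0],"hand":-1},{"translation":[-0.19,-0.07,0],"angular":[0,0,0],"hand":-1},{"translation":[0,0,0],"angular":[0,0,0],"hand":-1}]'
```

```text
time: 14.7
ee_pos: [0.5054, 0.1847, 0.1965]
eef_rot: [-0.698, -0.114, 0.698, -0.114]
ft_force: [0.1, -0.4, -7.9]
width: 0.0396
time: 15.0
ee_pos: [0.5008, 0.1833, 0.1966]
eef_rot: [-0.698, -0.114, 0.698, -0.114]
ft_force: [0.9, 0.2, -7.3]
width: 0.0395
```

```bash
python3 -m pendant '[{"translation":[-0.14,-0.05,0],"angular":[0,0,0],"hand":-1},{"translation":[-0.14,-0.05,0],"angular":[0,0,0],"hand":-1},{"translation":[0,0,0],"angular":[0,0,0],"hand":-1}]'; python3 -m pendant '[{"translation":[-0.1,-0.03,0],"angular":[0,0,0],"hand":-1},{"translation":[0,0,0],"angular":[0,0,0],"hand":-1}]';python3 -m pendant '[{"translation":[-0.1,-0.03,0],"angular":[0,0,0],"hand":-1},{"translation":[0,0,0],"angular":[0,0,0],"hand":-1}]'; python3 - <<'E'
from h import *
st((.4973,.1823,.1964,108.6))
E
```

```text
time: 15.3
ee_pos: [0.4981, 0.1823, 0.1966]
eef_rot: [-0.698, -0.114, 0.698, -0.114]
ft_force: [-0.4, -0.9, -7.8]
width: 0.0397
time: 15.5
ee_pos: [0.4972, 0.182, 0.1966]
eef_rot: [-0.698, -0.114, 0.698, -0.114]
ft_force: [0.5, -0.2, -7.8]
width: 0.0396
time: 15.7
ee_pos: [0.4962, 0.1817, 0.1966]
eef_rot: [-0.698, -0.114, 0.698, -0.114]
ft_force: [-0.7, 0.1, -8.3]
width: 0.0395
t 15.7 p [49.62 18.17 19.66] yawY -71.47 x [-0.e+00 -1.e-04 -1.e+00] f [-0.7   0.07 -8.27] w 0.0395 q [-0.87  0.16  0.48  1.81 -0.08  1.2  -1.62]
go cm [ 0.11  0.06 -0.02] rot [ 0.   -0.    0.07]
```

```bash
for i in 1; do python3 -m pendant '[{"translation":[-0.1,-0.03,0],"angular":[0,0,0],"hand":-1},{"translation":[0,0,0],"angular":[0,0,0],"hand":-1}]' | grep -E 'pos|force'; done
python3 -m pendant '[{"translation":[-0.1,-0.03,0],"angular":[0,0,0],"hand":-1},{"translation":[0,0,0],"angular":[0,0,0],"hand":-1}]' | grep -E 'pos|force'
```

```text
ee_pos: [0.4954, 0.1815, 0.1967]
ft_force: [0.8, 0.2, -7.4]
ee_pos: [0.4952, 0.1815, 0.1969]
ft_force: [6.3, 1.6, -10.2]
```

```bash
python3 -m pendant '[{"translation":[0.24,0.08,0],"angular":[0,0,0],"hand":-1},{"translation":[0,0,0],"angular":[0,0,0],"hand":-1},{"translation":[0,0,0],"angular":[0,0,0],"hand":-1}]' | grep -E 'pos|force'
python3 -m pendant '[{"translation":[0,0,-0.3],"angular":[0,0,0],"hand":-1},{"translation":[0,0,-0.3],"angular":[0,0,0],"hand":-1},{"translation":[0,0,0],"angular":[0,0,0],"hand":-1}]' | grep -E 'pos|force'
python3 -m pendant '[{"translation":[0,0,-0.2],"angular":[0,0,0],"hand":-1},{"translation":[0,0,-0.2],"angular":[0,0,0],"hand":-1},{"translation":[0,0,0],"angular":[0,0,0],"hand":-1}]' | grep -E 'pos|force'
```

```text
ee_pos: [0.4964, 0.1818, 0.1964]
ft_force: [-0.1, 0.5, -8.3]
ee_pos: [0.4963, 0.1818, 0.1899]
ft_force: [-0.6, 0.2, -7.9]
ee_pos: [0.4965, 0.1818, 0.1862]
ft_force: [0.1, -0.3, -7.9]
```

```bash
python3 -m pendant '[{"translation":[0,0,-0.15],"angular":[0,0,0],"hand":-1},{"translation":[0,0,-0.15],"angular":[0,0,0],"hand":-1},{"translation":[0,0,0],"angular":[0,0,0],"hand":-1}]' | grep -E 'pos|force'
python3 -m pendant '[{"translation":[0,0,-0.15],"angular":[0,0,0],"hand":-1},{"translation":[0,0,-0.15],"angular":[0,0,0],"hand":-1},{"translation":[0,0,0],"angular":[0,0,0],"hand":-1}]' | grep -E 'pos|force'
python3 -m pendant '[{"translation":[0,0,-0.15],"angular":[0,0,0],"hand":-1},{"translation":[0,0,-0.15],"angular":[0,0,0],"hand":-1},{"translation":[0,0,0],"angular":[0,0,0],"hand":-1}]' | grep -E 'pos|force'
```

```text
ee_pos: [0.4965, 0.1819, 0.1833]
ft_force: [0.0, 0.7, -8.3]
ee_pos: [0.4965, 0.1819, 0.1803]
ft_force: [0.3, 1.2, -8.4]
ee_pos: [0.4965, 0.1819, 0.1773]
ft_force: [0.2, -0.4, -7.3]
```

```bash
python3 -m pendant '[{"translation":[0,0,-0.15],"angular":[0,0,0],"hand":-1},{"translation":[0,0,0],"angular":[0,0,0],"hand":-1}]' | grep -E 'pos|force'
python3 -m pendant '[{"translation":[0,0,-0.1],"angular":[0,0,0],"hand":-1},{"translation":[0,0,0],"angular":[0,0,0],"hand":-1}]' | grep -E 'pos|force'
python3 -m pendant '[{"translation":[0,0,-0.1],"angular":[0,0,0],"hand":-1},{"translation":[0,0,0],"angular":[0,0,0],"hand":-1}]' | grep -E 'pos|force'
```

```text
ee_pos: [0.4966, 0.1819, 0.1759]
ft_force: [0.4, -0.6, -7.3]
ee_pos: [0.4966, 0.1819, 0.175]
ft_force: [-0.2, 0.2, -7.7]
ee_pos: [0.4968, 0.182, 0.1742]
ft_force: [-0.6, 1.5, -5.3]
```

```bash
python3 -m pendant '[{"translation":[0,0,-0.1],"angular":[0,0,0],"hand":-1},{"translation":[0,0,0],"angular":[0,0,0],"hand":-1}]' | grep -E 'pos|force'
python3 -m pendant '[{"translation":[0,0,-0.05],"angular":[0,0,0],"hand":-1},{"translation":[0,0,0],"angular":[0,0,0],"hand":-1},{"translation":[0,0,0],"angular":[0,0,0],"hand":-1}]' | grep -E 'pos|force'; python3 - <<'E'
from h import *
st((.4973,.1823,.1744,108.6))
E
```

```text
ee_pos: [0.4969, 0.1821, 0.1738]
ft_force: [-1.8, -1.5, 2.5]
ee_pos: [0.497, 0.182, 0.1735]
ft_force: [-2.4, -1.5, 6.0]
t 19.0 p [49.7  18.2  17.35] yawY -71.48 x [ 9.e-04  7.e-04 -1.e+00] f [-2.38 -1.53  6.01] w 0.0395 q [-0.87  0.18  0.48  1.83 -0.09  1.15 -1.6 ]
go cm [0.03 0.03 0.09] rot [-0.04  0.05  0.08]
```

```bash
python3 -m pendant '[{"translation":[0,0,0.08],"angular":[0,0,0],"hand":-1},{"translation":[0,0,0],"angular":[0,0,0],"hand":-1},{"translation":[0,0,0],"angular":[0,0,0],"hand":0.1},{"translation":[0,0,0],"angular":[0,0,0],"hand":0.3},{"translation":[0,0,0],"angular":[0,0,0],"hand":0.8},{"translation":[0,0,0],"angular":[0,0,0],"hand":0.8},{"translation":[0,0,0],"angular":[0,0,0],"hand":0.8},{"translation":[0,0,0],"angular":[0,0,0],"hand":0.8},{"translation":[0,0,0],"angular":[0,0,0],"hand":0.8}]'; python3 - <<'E'
from wv import *
st()
s=r.camera('side'); crop('side',s,190,310,260,380,5,'pics/s7.png')
wv('pics/w7.png')
E
```

```text
time: 19.9
ee_pos: [0.4967, 0.182, 0.1734]
eef_rot: [0.698, 0.114, -0.698, 0.114]
ft_force: [-0.8, -1.1, -0.8]
width: 0.0773
t 19.9 p [49.67 18.2  17.34] yawY -71.47 x [ 1.e-04 -0.e+00 -1.e+00] f [-0.84 -1.08 -0.75] w 0.0773 q [-0.87  0.18  0.48  1.83 -0.09  1.15 -1.6 ]
```

View pics/s7.png

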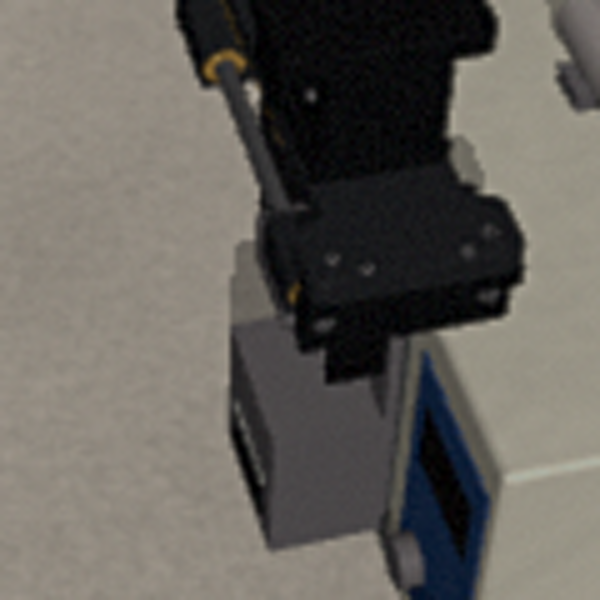

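View pics/w7.png

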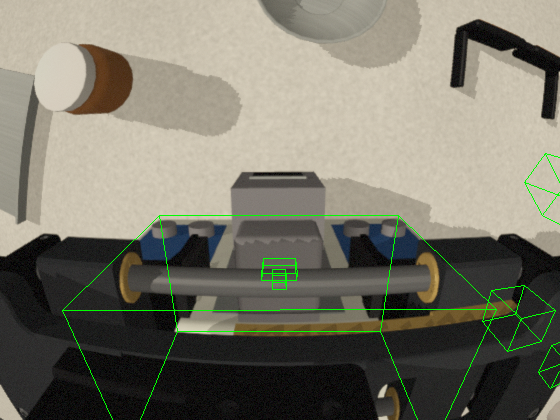

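Released; the case hangs. Retreat straight up, then away so the cameras see it.

```bash
python3 -m pendant '[{"translation":[0,0,1],"angular":[0,0,0],"hand":0.8},{"translation":[0,0,1],"angular":[0,0,0],"hand":0.8},{"translation":[0,0,2],"angular":[0,0,0],"hand":0.8},{"translation":[0,0,3],"angular":[0,0,0],"hand":0.8},{"translation":[0,0,3],"angular":[0,0,0],"hand":0.8},{"translation":[0,0,3],"angular":[0,0,0],"hand":0.8},{"translation":[0,-2,2],"angular":[0,0,0],"hand":0.8},{"translation":[0,-4,0],"angular":[0,0,0],"hand":0.8},{"translation":[0,-4,0],"angular":[0,0,0],"hand":0.8},{"translation":[0,-4,0],"angular":[0,0,0],"hand":0.8},{"translation":[0,-4,0],"angular":[0,0,0],"hand":0.8},{"translation":[0,-4,0],"angular":[0,0,0],"hand":0.8},{"translation":[0,-4,0],"angular":[0,0,0],"hand":0.8},{"translation":[0,-3,0],"angular":[0,0,0],"hand":0.8},{"translation":[0,0,0],"angular":[0,0,0],"hand":0.8},{"translation":[0,0,0],"angular":[0,0,0],"hand":0.8}]'; python3 - <<'E'
from wv import *
s=r.camera('side'); t=r.camera('top'); P=json.load(open('poses.json')); x=P['con']
c=W(*x,(79.5+22.5,0,0))[0]; dr=[(W(c[0],c[1],x[2],b)+[0,0,.030],(0,255,0)) for b in CASE]
cv2.imwrite('pics/side8.png',s[:,:,::-1])
crop('side',s,170,310,260,400,4,'pics/s8.png'); crop('side',s,170,310,260,400,4,'pics/s8o.png',dr); crop('top',t,170,300,140,300,4,'pics/t8.png',dr); cv2.imwrite('pics/top8.png',t[:,:,::-1])
a,b=cv2.imread('pics/s8.png'),cv2.imread('pics/s8o.png'); cv2.imwrite('pics/m8.png',cv2.resize(np.hstack([a,b]),(800,400)))
E
```

```text
time: 21.6
ee_pos: [0.4967, -0.1084, 0.3242]
eef_rot: [0.698, 0.113, -0.698, 0.113]
ft_force: [-0.2, 1.4, 0.3]
width: 0.0782Traceback (most recent call last):
  File "<stdin>", line 3, in <module>
IndexError: invalid index to scalar variable.
```

```bash
python3 - <<'E'
from wv import *
s=r.camera('side'); t=r.camera('top'); P=json.load(open('poses.json')); x=P['con']
c=W(*x,(79.5+22.5,0,0)); dr=[(W(c[0],c[1],x[2],b)+[0,0,.030],(0,255,0)) for b in CASE]
cv2.imwrite('pics/side8.png',s[:,:,::-1])
crop('side',s,170,310,260,400,4,'pics/s8.png'); crop('side',s,170,310,260,400,4,'pics/s8o.png',dr); crop('top',t,170,300,140,300,4,'pics/t8.png',dr); cv2.imwrite('pics/top8.png',t[:,:,::-1])
a,b=cv2.imread('pics/s8.png'),cv2.imread('pics/s8o.png'); cv2.imwrite('pics/m8.png',cv2.resize(np.hstack([a,b]),(800,400)))
E
```

```text
(no output)
```

View pics/m8.png

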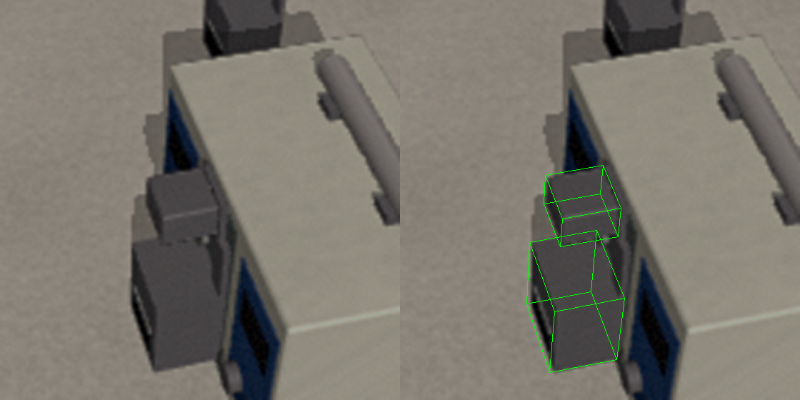

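View pics/top8.png

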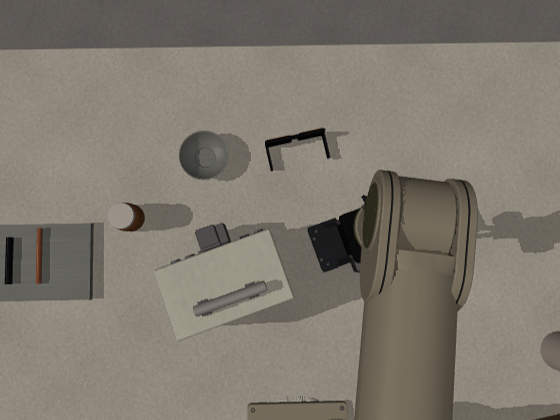

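View pics/side8.png

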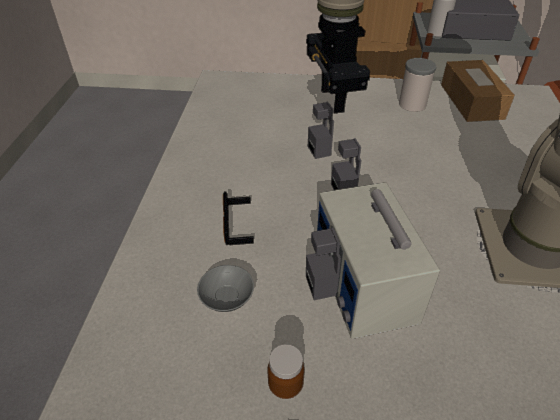

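```bash
python3 -m pendant '[{"translation":[0,0,0],"angular":[0,0,0],"hand":0.8},{"translation":[0,0,0],"angular":[0,0,0],"hand":0.8},{"translation":[0,0,0],"angular":[0,0,0],"hand":0.8}]'; python3 - <<'E'
from bench import r
print(r.close_job())
E
```

```text
time: 22.1
ee_pos: [0.4967, -0.1078, 0.3234]
eef_rot: [-0.698, -0.114, 0.698, -0.114]
ft_force: [-0.6, 0.0, -0.8]
width: 0.0784
the job is handed in; nothing more can be done
None
```

The full case is hanging on the console's screw, fully home in the narrow slot, and I handed the job in at about 22 s.

- **Finding the full case:** I lifted the case nearest the robot, which weighed about 1.9 N (light), and set it back where it stood. The case by the goggles weighed about 7.2 N, so that is the full one. I did not lift the third case, because only one is full.
- **Hanging it:** I passed the keyhole over the screw head until the plate touched the console face, backed off about 1.5 mm, and slid the case down. It stopped with the tool 174 mm above the counter, the height expected for fully home, and I released it there.
- **Last checks:** After I moved the arm away, the side picture showed the case hanging within about a pixel of the predicted home position. The two light cases were standing upright in place, and the jar, dish and goggles had not moved. No check failed. Early on, the trained network's side and top marks for the screw disagreed by 12 mm, so I used my own fit of the console and screw from both pictures, and the contact with the face agreed with it.

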